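Move the finished gel from the electrophoresis tank to the gel viewer

ROBOT

A 6-joint arm with a two-finger parallel gripper is mounted at the origin on a cart in front of the work surface, level with it; the furniture and walls round the work are solid. World frame = base frame: x ahead of the robot, y to its left, z up, the work surface at z = 0. Lengths are in m, angles in rad, forces in N, time in s.
With the tool pointing down it reaches from about 0.375 to 0.9 m from the base axis. Payload 3.1 kg.
Tool frame: the origin (TCP) lies on the mounting face of the last link; the fingertips stand 182 mm ahead of it and the grasp point (between the pads) lies 164 mm ahead of it (robot.tcp_to_grasp is the distance from the TCP to the grasp point, in m); z points along the fingers, y is the line along which they close (so a half turn about z gives the same grasp; the last joint's range is limited). The gripper opens to 87 mm and grips with 3 to 60 N. Pads are 19 mm wide; open, the fingers measure 117 mm over their backs; the gripper's body (75 mm by 190 mm) begins 51 mm behind the grasp point.
Start: joints at [-1.472, 0.527, 1.433, -0, 1.181, -0.178], TCP at [0.171, -0.601, 0.405] pointing down, gripper open.
Joint ranges: [-3.08, 3.08], [-0.75, 2.2], [0.22, 2.44], [-1.43, 4.57], [0, 2.65], [-2.85, 2.85]. Speed limits (rad/s): [2.79, 2.79, 3.14, 3.14, 3.14, 3.14].

INTERFACE

Orientations are given as a unit quaternion [w, x, y, z].
In Python, from plant import robot gives the robot as it stands.
- The arm moves only by the tool drive_tool, never from a script. Its argument "series" is a list of rows, each an object with "twist": the turn, a rotation vector about the tool's x, y, z in degrees, a list of three; "slide": the shift along the tool's x, y, z in cm, a list of three; "gripper": the closure, from 0 (fully open) to 1 (shut). In form: [{"twist": [ax, ay, az], "slide": [x, y, z], "gripper": gripper}, ...]. A call has 1 to 8 rows; each row shifts and turns the commanded pose from where the row before left it, along the tool's axes as they then stand; what a row does not reach is not made up. A row lasts 1/10 s, in which the tool goes at most 50 mm and 8.59 degrees, less where a joint would pass 70% of its speed; a pose out of reach is approached as far as the arm can. A call with a gripper value outside its range is refused whole. The fingers move at their own pace and stop on an object; "force" is the grip in N (left out, the last holds). Time passes only in rows, so rows that do not move let the fingers close. It gives the time, the measured TCP pose, the force, the opening and the grip force at its end, in the units of the state.
- robot.get_obs(): the state, without advancing time (a new reading comes with each control period).
- robot.camera(name): name is "scene" or "top"; returns (picture, depth): 420x560x3 uint8, red, green, blue; 420x560 float32, m along the optical axis (not along the pixel's ray), 0 where there is no reading.
- robot.camera_params(name): a dict with "K" (3x3 intrinsics, pixels), "rvec" (rotation vector, rad) and "tvec" (3), from world to camera coordinates, as OpenCV has them. Camera axes: x right, y down, z forward; pixel columns grow to the right and rows downward; lengths in m; the calibration is good to about 2 mm. A picture is of the moment at which its call begins. camera_params takes no time and is no camera call.
- robot.job_done(): hands the job in; it is judged then, once.
The state is a dict: "time": time; "qpos": joint angles; "joint_velocities": joint speeds; "joint_torque": joint torques, N m; "ee_pos": TCP position; "tcp_rot": TCP orientation; "contact_force": force on the tool from outside, world axes, zero at the start; "torque": the same for the moment, N m; "width": finger opening in m; "gripper_force": force on a finger pad.
Only numpy, scipy, OpenCV 4.12 (cv2) and the standard library are available. Lean on these libraries where they do the work, as an engineer would, in place of code of your own. Each camera call takes 0.05 s, during which the arm holds its last target. There are 200 camera calls.

TASK

The longer of the two gels in the tank has finished its run and has to go on the viewer. Lift the wet lid off the tank and the amber hood off the viewer and set both down upright, side by side, on the grey drip mat; carry the longer gel tray, level, from the tank to the middle of the viewer's glass and set it down gently. Then put the lid back on the tank, fully seated, and the hood back over the gel, leaving the shorter gel in its place in the tank and the bottle and tube rack undisturbed.

Things in the scene. Friction and masses are not known exactly. Their poses are not given: they have to be found in the camera images.
- gel_tank: Clear electrophoresis tank, fixed, 249 (its x) x 139 (y) x 69 high. Origin: centre of underside. Walls 6 thick, rim at z 62; inside 188 (x) x 104 (y). In the middle a flat deck, 96 (x) x 100 (y), top at z 32, carries two gel trays one behind the other along x; beyond it the tank is deeper. A terminal post (23 square, top z 69) stands outside each end wall, 22 to 45 to one side of the middle.
- tank_lid: Loose clear tank lid, 0.2 kg: plate 172 (x) x 128 (y) x 4 with a tongue at each x end (196 in all). Origin: centre of plate's underside; seated flat on the rim, x along the tank's x, either way round. Six tapered feet reach 10 below: they drop inside the tank walls with 3.5 play, or stand on any flat. White bar handle, 90 along x, 16 wide in y, 18 to 30 above origin: grip mid-bar across y.
- gel_tray_long: Loose tray with lilac gel, the LONGER: 50 (x) x 46 (y) x 18 high, 60 g. Origin: centre of underside. Gel top at z 10; 3 thick side walls along x at both y sides rise to z 18: grip across them (y). Starts on the tank's deck under the lid, x along the tank's x, at either end (24 from the tank's middle), centred across the tank: 27 to 31 free each side between tray and tank wall for a finger.
- gel_tray_short: Loose tray like the other but SHORTER: 34 (x) x 46 (y) x 18 high. Origin: centre of its underside. On the other end of the tank's deck, 6 from the long tray. It stays there.
- viewer: Gel viewer, fixed: flat white housing 190 (x) x 150 (y) x 36 high. Origin: at table height under the middle of its pale blue glass (the housing reaches 107 to -x, 83 to +x). The glass, 130 (x) x 118 (y), has its top at z 36 and a dark rim 4 high all round.
- filter_hood: Loose amber clear hood of the viewer, 0.15 kg: box open below, 112 (x) x 98 (y) x 36 high, walls 3 thick. Origin: centre of underside. Black bar handle on top, 60 along x, 14 wide in y, z 53 to 64: grip mid-bar across y. In use, as at the start, it stands flat on the viewer's glass inside the rim (9 play in x, 10 in y), its x along the viewer's x, either way round; a gel tray fits under it.
- drip_mat: Grey ribbed mat on the worktop, fixed, 240 (x) x 300 (y) x 3 thick. Origin: centre of underside. Empty at the start; lid and hood fit on it side by side along its y (lid's middle at y 75, hood's at y -85, say), their x along its x.
- dropper_bottle: Small white dropper bottle with an orange cap, 32 across, 66 high, origin at the centre of its underside, standing behind the work. Bystander: leave alone.
- tube_rack: Blue micro tube rack, 58 x 90 x 40 high, origin at the centre of its underside, standing behind the work. Bystander: leave alone.

How it is judged:
On the way, in this order (a step that is already met when the one before it is completed fails the run):
1. the tank lid and the viewer's hood both stand upright and released on the drip mat (x of tank_lid in the frame of drip_mat between -0.065 and 0.065 m and y of tank_lid in the frame of drip_mat between -0.125 and 0.125 m and z of tank_lid in the frame of drip_mat between 0.009 and 0.017 m and angle between each of tank_lid, filter_hood's own z axis and vertical below 0.06 rad and contact force between each of tank_lid, filter_hood and the fingers below 0.3 N and linear speed of each of tank_lid, filter_hood below 0.02 m/s and x of filter_hood in the frame of drip_mat between -0.065 and 0.065 m and y of filter_hood in the frame of drip_mat between -0.125 and 0.125 m and z of filter_hood in the frame of drip_mat between -0.001 and 0.007 m), for 0.2 s.
2. the long gel tray lies flat and released on the middle of the viewer's glass (horizontal distance between gel_tray_long and viewer below 0.014 m and z of gel_tray_long in the frame of viewer between 0.033 and 0.039 m and angle between gel_tray_long's own z axis and vertical below 0.06 rad and contact force between gel_tray_long and the fingers below 0.3 N and linear speed of gel_tray_long below 0.02 m/s), for 0.2 s.
At the end, for the whole second after the job is handed in: Long tray flat on the glass within 14 mm of its middle; hood flat on the glass over it, within 15 mm of the middle; lid down on the tank rim within 8 mm and 5 degrees of square; short tray flat in the tank; all released and at rest (all of step 2 and horizontal distance between tank_lid and gel_tank below 0.008 m and z of tank_lid in the frame of gel_tank between 0.059 and 0.0645 m and angle between each of tank_lid, filter_hood's own z axis and vertical below 0.04 rad and angle between the x axis of tank_lid and the x axis of gel_tank, either way round below 0.09 rad and contact force between each of tank_lid, filter_hood and the fingers below 0.3 N and linear speed of each of tank_lid, filter_hood below 0.02 m/s and horizontal distance between filter_hood and viewer below 0.015 m and z of filter_hood in the frame of viewer between 0.033 and 0.039 m and distance between gel_tray_short and gel_tank below 0.07 m and angle between gel_tray_short's own z axis and vertical below 0.06 rad); the robot touches nothing.
It fails at once if the long gel tray is dropped or slammed on the viewer (faster than 0.5 m/s within 2 cm of the glass) (horizontal distance between gel_tray_long and viewer below 0.06 m and z of gel_tray_long in the frame of viewer below 0.056 m and linear speed of gel_tray_long above 0.5 m/s).
It fails at once if the long gel tray is tipped more than 20 degrees (angle between gel_tray_long's own z axis and vertical above 0.35 rad).
It fails at once if the short gel tray is moved more than 15 mm from its place (distance of gel_tray_short from where it was at the start of the episode above 0.015 m).
It fails at once if the bottle or the tube rack is moved more than 30 mm (distance of any of dropper_bottle, tube_rack from where it was at the start of the episode above 0.03 m).
It also fails if it takes over 144 s, if anything falls off the work surface, if the arm or the gripper's body presses on something with over 40 N, if the wrist force passes 120 N, or if a joint passes its speed limit or range.

## Working session

There is one attempt and no reset: what is moved stays moved. The work goes in short steps, Python scripts to look and compute and a tool call to move; the robot and the scene stay as the last step left them, time stands still between calls to the robot, and variables do not carry over. Pictures are saved under pics/ and viewed, at most 14 in all, crops included, and the job is handed in when it is done.

Besides the shell and the picture viewer there is one more tool, called by a JSON object that holds its "name" and its "arguments". drive_tool: Moves the arm, as the interface text tells. Its arguments: {"type":"object","properties":{"series":{"type":"array","items":{"type":"object","properties":{"twist":{"type":"array","items":{"type":"number"}},"slide":{"type":"array","items":{"type":"number"}},"gripper":{"type":"number"}}}},"force":{"type":"number"}},"required":["series"]}

```bash
mkdir -p pics
cat > h.py <<'E'
import numpy as np, cv2
from plant import robot
def cam(n):
    p=robot.camera_params(n); R=cv2.Rodrigues(np.array(p["rvec"],float))[0]
    return np.array(p["K"],float),R,np.array(p["tvec"],float).ravel()
def shot(n,f=None):
    im,d=robot.camera(n)
    if f: cv2.imwrite("pics/"+f,im[:,:,::-1])
    return im,d
def onplane(n,uv,z):
    K,R,t=cam(n); uv=np.atleast_2d(np.array(uv,float))
    r=(np.linalg.inv(K)@np.c_[uv,np.ones(len(uv))].T).T@R
    c=-R.T@t
    return c+r*((z-c[2])/r[:,2])[:,None]
def cloud(n,d):
    K,R,t=cam(n); v,u=np.indices(d.shape)
    P=np.stack([(u-K[0,2])/K[0,0]*d,(v-K[1,2])/K[1,1]*d,d],-1)
    return (P-t)@R
E
python3 - <<'E'
from h import *
for n in("top","scene"):
    im,d=shot(n,n+"0.png"); np.savez(n+"0",im=im,d=d)
    K,R,t=cam(n); print(n,-R.T@t,R[2],K[0,0])
o=robot.get_obs(); print(o["ee_pos"],o["tcp_rot"],o["width"])
E
```

```text
top [0.28244639 0.04038108 1.48018637] [ 0.21670871  0.00109662 -0.97623569] 518.803361131382
scene [-0.03572405  0.65626325  0.52413836] [ 0.64130149 -0.62288018 -0.44805433] 416.2732722162013
[ 0.17080744 -0.60087484  0.40384538] [-1.01184658e-03  9.90435575e-01  1.37972268e-01  3.43807866e-05] 0.08697056198444385
```

View pics/top0.png

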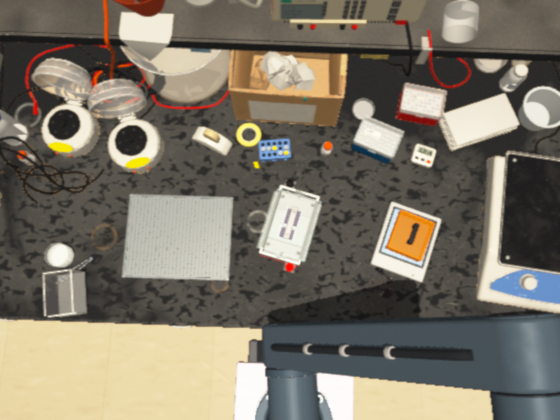

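View pics/scene0.png

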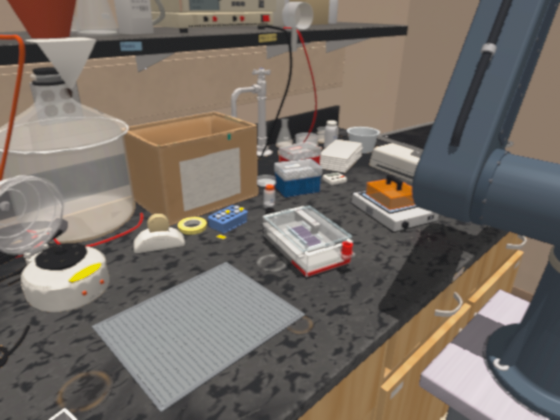

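Run:
```python
from h import *
z=np.load("top0.npz"); im,d=z["im"],z["d"]
a=cv2.resize(im[175:285,245:335],None,fx=4.4,fy=5,interpolation=cv2.INTER_CUBIC)
a=cv2.resize(im[175:285,250:330],(400,550),interpolation=cv2.INTER_CUBIC); b=cv2.resize(im[190:300,365:445],(400,550),interpolation=cv2.INTER_CUBIC)
cv2.imwrite("pics/crop0.png",np.hstack([a,b])[:,:,::-1])
P=cloud("top",d)
def rect(m,n,h):
    c=max(cv2.findContours(m.astype(np.uint8),0,1)[0],key=cv2.contourArea).reshape(-1,2)
    w=onplane("top",c,h)[:,:2].astype(np.float32)
    r=cv2.minAreaRect(w); print(n,r)
print("heights",[ (n,np.round(P[v,u],3).tolist()) for n,(u,v) in dict(mat=(178,237),orange=(395,228),knob=(412,232),tankmid=(290,225),hous=(383,266),bar=(293,215)).items()])
hsv=cv2.cvtColor(im,cv2.COLOR_RGB2HSV).astype(int); H,S,V=hsv[...,0],hsv[...,1],hsv[...,2]
v,u=np.indices(H.shape)
win=lambda u0,u1,v0,v1:(u>u0)&(u<u1)&(v>v0)&(v<v1)
Z=P[...,2]
print("tank z hist",np.histogram(Z[190:265,265:315],bins=np.arange(-.01,.13,.01)))
print("view z hist",np.histogram(Z[205:280,375:440],bins=np.arange(-.01,.15,.01)))
rect(win(110,245,185,290)&(V>100)&(S<60),"mat",.003)
rect(win(365,445,195,290)&(Z>.02)&(Z<.06)&(d>0)|win(365,445,195,290)&(Z>.02),"viewer depth",.036)
rect(win(365,445,195,290)&(S>140)&(H<25)&(V>120),"hood",.036)
rect(win(380,435,210,265)&(V<70),"hoodhandle",.064)
rect(win(240,330,175,275)&(Z>.045),"tank depth",.064)
rect(win(240,330,175,275)&(V>150)&(S<60),"tank bright",.064)
```

```text
heights [('mat', [0.484, 0.345, 0.001]), ('orange', [0.52, -0.263, 0.073]), ('knob', [0.506, -0.302, 0.104]), ('tankmid', [0.516, 0.026, 0.087]), ('hous', [0.419, -0.237, 0.033]), ('bar', [0.543, 0.019, 0.091])]
tank z hist (array([ 238,  279,   16,   72,   32,   45,  202, 2353,  308,   47,  144,
          1,    0,    0]), array([-0.01,  0.  ,  0.01,  0.02,  0.03,  0.04,  0.05,  0.06,  0.07,
        0.08,  0.09,  0.1 ,  0.11,  0.12,  0.13]))
view z hist (array([ 486,  745,   42,  103, 1490,  431,   49,  258, 1106,   18,   61,
         59,    0,    0,    0]), array([-0.01,  0.  ,  0.01,  0.02,  0.03,  0.04,  0.05,  0.06,  0.07,
        0.08,  0.09,  0.1 ,  0.11,  0.12,  0.13,  0.14]))
mat ((0.4764263927936554, 0.34470057487487793), (0.26571497321128845, 0.3061257600784302), 0.16058924794197083)
viewer depth ((0.48653334379196167, -0.2996199131011963), (0.1525903046131134, 0.20084983110427856), 72.28541564941406)
hood ((0.5085699558258057, -0.314115971326828), (0.10502021014690399, 0.12139462679624557), 69.04531860351562)
hoodhandle ((0.5080190896987915, -0.31268152594566345), (0.010342787019908428, 0.057319290935993195), 70.94577026367188)
tank depth ((0.5221878290176392, 0.026608318090438843), (0.13746364414691925, 0.24977461993694305), 75.09341430664062)
tank bright ((0.523637592792511, 0.03086380660533905), (0.14570793509483337, 0.2043572962284088), 75.13639831542969)
```

View pics/crop0.png

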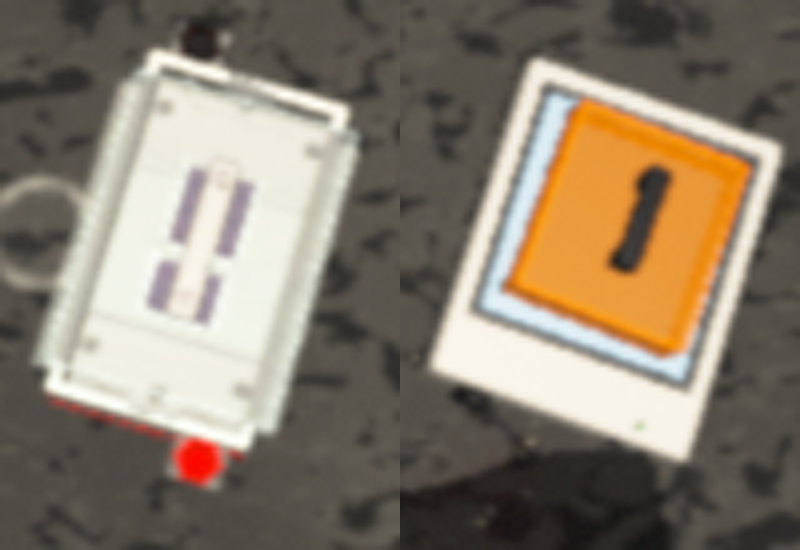

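Run:
```python
from h import *
z=np.load("top0.npz"); im,d=z["im"],z["d"]
P=cloud("top",d);Z=P[...,2]
hsv=cv2.cvtColor(im,cv2.COLOR_RGB2HSV).astype(int); H,S,V=hsv[...,0],hsv[...,1],hsv[...,2]
v,u=np.indices(H.shape)
win=lambda u0,u1,v0,v1:(u>u0)&(u<u1)&(v>v0)&(v<v1)
def rect(m,n,h):
    m=cv2.morphologyEx(m.astype(np.uint8),cv2.MORPH_OPEN,np.ones((3,3)) if m.sum()>2000 else np.ones((1,1)))
    k,l,st,_=cv2.connectedComponentsWithStats(m); i=1+st[1:,4].argmax()
    q=np.argwhere(l==i)[:,::-1]
    w=onplane("top",q,h)[:,:2].astype(np.float32)
    r=cv2.minAreaRect(w); c=w.mean(0); ev=np.linalg.eigh(np.cov((w-c).T))[1][:,1]
    print(n,np.round(c,4),"rect",np.round(r[0],4),np.round(r[1],4),round(r[2],1),"pca",round(np.degrees(np.arctan2(ev[1]*np.sign(ev[0]),abs(ev[0]))),1),len(q))
rect(win(380,435,210,265)&(V<90),"hoodhandle dark",.100)
rect(win(380,435,210,265)&(Z>.088),"hoodhandle Z",.100)
rect(win(265,315,190,265)&(Z>.081),"lidhandle Z",.092)
rect(win(265,315,190,265)&(S>25)&(H>115)&(H<150),"gel",.042)
rect(win(240,330,175,275)&(Z>.052),"tank",.064)
rect(win(110,245,180,290)&(V>100)&(S<70),"mat",.003)
rect(win(365,445,195,290)&(Z>.024)&(Z<.2),"viewer",.036)
rect(win(380,440,200,275)&(S>140)&(H<25)&(Z>.06),"hoodtop",.072)
rect(win(380,440,200,275)&(((H>85)&(H<125)&(S>20)&(V>150))|((S>140)&(H<25))),"glass",.036)
print(onplane("top",[(133,195),(234,197),(230,280),(122,278)],.003)[:,:2])
# gel extents
m=win(265,315,190,265)&(S>25)&(H>115)&(H<150)
p=onplane("top",np.argwhere(m)[:,::-1],.044)[:,:2]-[.5225,.0275]; a=np.radians(-15); s=p@[np.cos(a),np.sin(a)]; print(np.histogram(s,bins=np.arange(-.06,.065,.006)))
print(p@[-np.sin(a),np.cos(a)]@np.ones(len(p))/len(p))
```

```text
hoodhandle dark [ 0.5024 -0.3045] rect [ 0.5027 -0.304 ] [0.0111 0.0569] 69.9 pca -20.4 77
hoodhandle Z [ 0.5033 -0.3065] rect [ 0.503  -0.3062] [0.016  0.0601] 70.9 pca -20.0 125
lidhandle Z [0.5214 0.025 ] rect [0.5216 0.025 ] [0.0158 0.0895] 75.3 pca -14.8 192Traceback (most recent call last):
  File "<stdin>", line 17, in <module>
  File "<stdin>", line 9, in rect
ValueError: attempt to get argmax of an empty sequence
```

```bash
cat > m.py <<'E'
from h import *
def load(f="top0.npz"):
    z=np.load(f); im,d=z["im"],z["d"]; Z=cloud("top",d)[...,2]
    hsv=cv2.cvtColor(im,cv2.COLOR_RGB2HSV).astype(int); return im,d,Z,hsv[...,0],hsv[...,1],hsv[...,2]
v,u=np.indices((420,560))
win=lambda u0,u1,v0,v1:(u>u0)&(u<u1)&(v>v0)&(v<v1)
def rect(m,n,h):
    m=m.astype(np.uint8)
    if m.sum()>2000: m=cv2.morphologyEx(m,cv2.MORPH_OPEN,np.ones((3,3)))
    k,l,st,_=cv2.connectedComponentsWithStats(m)
    if k<2: print(n,"none"); return
    q=np.argwhere(l==1+st[1:,4].argmax())[:,::-1]
    w=onplane("top",q,h)[:,:2].astype(np.float32)
    r=cv2.minAreaRect(w); c=w.mean(0); ev=np.linalg.eigh(np.cov((w-c).T))[1][:,1]
    print(n,np.round(c,4),"rect",np.round(r[0],4),np.round(r[1],4),round(r[2],1),"pca",round(np.degrees(np.arctan(ev[1]/ev[0])),1),len(q))
E
python3 - <<'E'
from m import *
im,d,Z,H,S,V=load()
rect(win(240,330,175,275)&(Z>.052),"tank",.064)
rect(win(110,245,180,290)&(V>100)&(S<70),"mat",.003)
rect(win(365,445,195,290)&(Z>.024)&(Z<.2),"viewer",.036)
rect(win(380,440,200,275)&(S>140)&(H<25)&(Z>.06),"hoodtop",.072)
rect(win(380,440,200,275)&(((H>85)&(H<125)&(S>20)&(V>150))|((S>140)&(H<25))),"glass",.036)
print(onplane("top",[(133,195),(234,197),(230,280),(122,278)],.003)[:,:2])
print("gelpix",im[212,286],H[212,286],S[212,286])
I=im.astype(int); m=win(270,312,195,258)&(I[...,2]-I[...,1]>8)
p=onplane("top",np.argwhere(m)[:,::-1],.044)[:,:2]-[.5215,.025]; a=np.radians(-15); s=p@[np.cos(a),np.sin(a)]; print(np.histogram(s,bins=np.arange(-.06,.065,.006)),(p@[-np.sin(a),np.cos(a)]).mean())
E
```

```text
tank [0.5224 0.0257] rect [0.526  0.0254] [0.1371 0.2084] 75.1 pca -14.2 3106
mat [0.484 0.345] rect [0.4857 0.3447] [0.2472 0.3061] 0.2 pca 89.6 9073
viewer [ 0.4888 -0.3005] rect [ 0.4864 -0.2996] [0.1509 0.1996] 71.7 pca -19.6 3625
hoodtop [ 0.5028 -0.306 ] rect [ 0.5028 -0.3064] [0.1004 0.1151] 69.5 pca -24.7 1412
glass [ 0.5057 -0.3075] rect [ 0.5043 -0.3061] [0.1201 0.1342] 71.6 pca -21.8 1711
[[0.60165249 0.48532728]
 [0.60638801 0.19107158]
 [0.3669138  0.18885861]
 [0.36175387 0.49266802]]
gelpix [225 225 220] 30 6
(array([ 0,  0,  0,  0,  6,  7, 10,  8,  1,  0,  3,  8,  8,  7,  8,  8,  8,
        3,  0,  0]), array([-6.00000000e-02, -5.40000000e-02, -4.80000000e-02, -4.20000000e-02,
       -3.60000000e-02, -3.00000000e-02, -2.40000000e-02, -1.80000000e-02,
       -1.20000000e-02, -6.00000000e-03, -1.38777878e-17,  6.00000000e-03,
        1.20000000e-02,  1.80000000e-02,  2.40000000e-02,  3.00000000e-02,
        3.60000000e-02,  4.20000000e-02,  4.80000000e-02,  5.40000000e-02,
        6.00000000e-02])) 0.004725308999323516
```

```bash
cat > g.py <<'E'
import sys
from h import *
from scipy.spatial.transform import Rotation as Ro
# python3 g.py x y zgrasp yaw : twist (tool, deg) then slide (cm, in the tool frame after the twist)
o=robot.get_obs(); q=o["tcp_rot"]; R=Ro.from_quat(np.r_[q[1:],q[0]])
p=np.array(o["ee_pos"])
x,y,z,yaw=map(float,sys.argv[1:5])
T=Ro.from_euler("z",yaw,degrees=True)*Ro.from_euler("x",180,degrees=True)
g=p+R.apply([0,0,.164]); d=np.array([x,y,z+.164])-p
print("t",o["time"],"grasp",np.round(g,4),"yaw",np.round(np.degrees(np.arctan2(*R.as_matrix()[[1,0],0])),2),"w",round(o["width"],4))
print("twist",np.round((R.inv()*T).as_rotvec(degrees=True),2),"slide cm",np.round(T.inv().apply(d)*100,2),"q6",round(o["qpos"][5],2),"F",np.round(o["contact_force"],1))
E
python3 g.py .503 -.306 .180 -20
```

```text
t 0.1 grasp [ 0.1708 -0.6005  0.2398] yaw 15.86 w 0.087
twist [-1.200e-01  2.000e-02  3.586e+01] slide cm [ 21.13 -39.07   5.98] q6 -0.18 F [ 0.6  0.1 -0.5]
```

{"name": "drive_tool", "arguments": {"series": [{"twist":[0,0,7.17],"slide":[0,0,1.2],"gripper":0},{"twist":[0,0,7.17],"slide":[0,0,1.2],"gripper":0},{"twist":[0,0,7.17],"slide":[0,0,1.2],"gripper":0},{"twist":[0,0,7.17],"slide":[0,0,1.2],"gripper":0},{"twist":[0,0,7.17],"slide":[0,0,1.2],"gripper":0},{"twist":[0,0,0],"slide":[2.1,-3.9,0],"gripper":0},{"twist":[0,0,0],"slide":[2.1,-3.9,0],"gripper":0},{"twist":[0,0,0],"slide":[2.1,-3.9,0],"gripper":0}]}}

```text
time: 0.9
ee_pos: [0.2706, -0.5118, 0.344]
tcp_rot: [-0.001, 0.985, -0.174, -0.0]
contact_force: [0.7, -0.4, 0.9]
width: 0.087
gripper_force: 0.0
```

{"name": "drive_tool", "arguments": {"series": [{"twist":[0,0,0],"slide":[2.1,-3.9,0],"gripper":0},{"twist":[0,0,0],"slide":[2.1,-3.9,0],"gripper":0},{"twist":[0,0,0],"slide":[2.1,-3.9,0],"gripper":0},{"twist":[0,0,0],"slide":[2.1,-3.9,0],"gripper":0},{"twist":[0,0,0],"slide":[2.1,-3.9,0],"gripper":0},{"twist":[0,0,0],"slide":[2.1,-3.9,0],"gripper":0},{"twist":[0,0,0],"slide":[2.1,-3.9,0],"gripper":0},{"twist":[0,0,0],"slide":[0,0,0],"gripper":0}]}}

```text
time: 1.7
ee_pos: [0.5045, -0.3025, 0.3444]
tcp_rot: [-0.001, 0.985, -0.171, 0.0]
contact_force: [-0.6, -0.3, -0.1]
width: 0.0871
gripper_force: 0.0
```

```bash
python3 g.py .503 -.306 .0955 -20
```

```text
t 1.7 grasp [ 0.5047 -0.3023  0.1804] yaw -19.64 w 0.0871
twist [-0.1  -0.04  0.36] slide cm [-0.03  0.38  8.49] q6 1.18 F [-0.6 -0.3 -0.1]
```

{"name": "drive_tool", "arguments": {"series": [{"slide":[0,0,2.5],"gripper":0},{"slide":[0,0,2.5],"gripper":0},{"slide":[0,0,1.5],"gripper":0},{"slide":[0,0,0],"gripper":0},{"slide":[0,0,0],"gripper":0}]}}

```text
schema error: expected keys twist, slide, gripper
```

```bash
python3 g.py .503 -.306 .0955 -20
```

```text
t 1.7 grasp [ 0.5047 -0.3023  0.1804] yaw -19.64 w 0.0871
twist [-0.1  -0.04  0.36] slide cm [-0.03  0.38  8.49] q6 1.18 F [-0.6 -0.3 -0.1]
```

{"name": "drive_tool", "arguments": {"series": [{"twist":[0,0,0],"slide":[0,0,2.5],"gripper":0},{"twist":[0,0,0],"slide":[0,0,2.5],"gripper":0},{"twist":[0,0,0],"slide":[0,0,1.5],"gripper":0},{"twist":[0,0,0],"slide":[0,0,0],"gripper":0},{"twist":[0,0,0],"slide":[0,0,0],"gripper":0}]}}

```text
time: 2.2
ee_pos: [0.5012, -0.3069, 0.2796]
tcp_rot: [-0.0, 0.985, -0.174, -0.0]
contact_force: [1.1, 0.0, 0.3]
width: 0.0873
gripper_force: 0.0
```

```bash
python3 g.py .503 -.306 .0955 -20
```

```text
t 2.2 grasp [ 0.5011 -0.3069  0.1156] yaw -20.02 w 0.0873
twist [-0.01  0.04 -0.02] slide cm [ 0.14 -0.15  2.01] q6 1.18 F [1.1 0.  0.3]
```

{"name": "drive_tool", "arguments": {"series": [{"twist":[0,0,0],"slide":[0.1,-0.1,1.0],"gripper":0},{"twist":[0,0,0],"slide":[0,0,1.0],"gripper":0},{"twist":[0,0,0],"slide":[0,0,0],"gripper":0},{"twist":[0,0,0],"slide":[0,0,0],"gripper":1},{"twist":[0,0,0],"slide":[0,0,0],"gripper":1},{"twist":[0,0,0],"slide":[0,0,0],"gripper":1},{"twist":[0,0,0],"slide":[0,0,0],"gripper":1},{"twist":[0,0,0],"slide":[0,0,0],"gripper":1}], "force": 20}}

```text
time: 3.0
ee_pos: [0.5028, -0.3059, 0.26]
tcp_rot: [0.0, 0.985, -0.174, 0.0]
contact_force: [0.8, -0.6, 0.2]
width: 0.0547
gripper_force: 0.0
```

{"name": "drive_tool", "arguments": {"series": [{"twist":[0,0,0],"slide":[0,0,0],"gripper":1},{"twist":[0,0,0],"slide":[0,0,0],"gripper":1}]}}

```text
time: 3.2
ee_pos: [0.5028, -0.3059, 0.2598]
tcp_rot: [0.0, 0.985, -0.174, 0.0]
contact_force: [-0.9, 0.2, -0.6]
width: 0.0387
gripper_force: 0.0
```

```bash
python3 g.py .484 .258 .22 0
```

```text
t 3.2 grasp [ 0.5028 -0.3059  0.0958] yaw -19.99 w 0.0387
twist [  0.    -0.   -19.99] slide cm [ -1.88 -56.39 -12.42] q6 1.18 F [-0.9  0.2 -0.6]
```

Fingers close about 80 mm/s; keep closing, then lift.

{"name": "drive_tool", "arguments": {"series": [{"twist":[0,0,0],"slide":[0,0,0],"gripper":1},{"twist":[0,0,0],"slide":[0,0,0],"gripper":1},{"twist":[0,0,0],"slide":[0,0,0],"gripper":1},{"twist":[0,0,0],"slide":[0,0,0],"gripper":1},{"twist":[0,0,0],"slide":[0,0,0],"gripper":1},{"twist":[0,0,0],"slide":[0,0,0],"gripper":1}]}}

```text
time: 3.8
ee_pos: [0.5028, -0.3058, 0.2597]
tcp_rot: [-0.0, 0.985, -0.174, -0.0]
contact_force: [-0.1, 1.5, 0.5]
width: 0.0135
gripper_force: 20.0
```

{"name": "drive_tool", "arguments": {"series": [{"twist":[0,0,0],"slide":[0,0,-1],"gripper":1},{"twist":[0,0,0],"slide":[0,0,-2],"gripper":1},{"twist":[0,0,0],"slide":[0,0,-3],"gripper":1},{"twist":[0,0,0],"slide":[0,0,-3],"gripper":1},{"twist":[0,0,0],"slide":[0,0,-3],"gripper":1}]}}

```text
time: 4.3
ee_pos: [0.5025, -0.3058, 0.3813]
tcp_rot: [0.0, 0.985, -0.174, -0.0]
contact_force: [-0.1, -0.1, -1.2]
width: 0.0139
gripper_force: 20.0
```

```bash
python3 g.py .484 .258 .216 0
```

```text
t 4.3 grasp [ 0.5025 -0.3058  0.2173] yaw -19.99 w 0.0139
twist [ 1.000e-02  1.000e-02 -1.999e+01] slide cm [ -1.85 -56.38   0.13] q6 1.18 F [-0.1 -0.1 -1.2]
```

{"name": "drive_tool", "arguments": {"series": [{"twist":[0,0,-5],"slide":[0,0,0],"gripper":1},{"twist":[0,0,-5],"slide":[0,0,0],"gripper":1},{"twist":[0,0,-5],"slide":[0,0,0],"gripper":1},{"twist":[0,0,-5],"slide":[0,0,0],"gripper":1},{"twist":[0,0,0],"slide":[-0.12,-3,0],"gripper":1},{"twist":[0,0,0],"slide":[-0.12,-4,0],"gripper":1},{"twist":[0,0,0],"slide":[-0.12,-4,0],"gripper":1},{"twist":[0,0,0],"slide":[-0.12,-4,0],"gripper":1}]}}

```text
time: 5.1
ee_pos: [0.4975, -0.1547, 0.3802]
tcp_rot: [0.0, 1.0, -0.0, 0.0]
contact_force: [1.0, 0.1, -1.0]
width: 0.0135
gripper_force: 20.0
```

{"name": "drive_tool", "arguments": {"series": [{"twist":[0,0,0],"slide":[-0.12,-4,0],"gripper":1},{"twist":[0,0,0],"slide":[-0.12,-4,0],"gripper":1},{"twist":[0,0,0],"slide":[-0.12,-4,0],"gripper":1},{"twist":[0,0,0],"slide":[-0.12,-4,0],"gripper":1},{"twist":[0,0,0],"slide":[-0.12,-4,0],"gripper":1},{"twist":[0,0,0],"slide":[-0.12,-4,0],"gripper":1},{"twist":[0,0,0],"slide":[-0.12,-4,0],"gripper":1},{"twist":[0,0,0],"slide":[-0.12,-4,0],"gripper":1}]}}

```text
time: 5.9
ee_pos: [0.4879, 0.1656, 0.3804]
tcp_rot: [0.0, 1.0, 0.0, 0.0]
contact_force: [0.2, 0.9, -1.1]
width: 0.0141
gripper_force: 20.0
```

{"name": "drive_tool", "arguments": {"series": [{"twist":[0,0,0],"slide":[-0.12,-4,0],"gripper":1},{"twist":[0,0,0],"slide":[-0.12,-3,0],"gripper":1},{"twist":[0,0,0],"slide":[-0.12,-2.4,0],"gripper":1},{"twist":[0,0,0],"slide":[0,0,0],"gripper":1},{"twist":[0,0,0],"slide":[0,0,0],"gripper":1}]}}

```text
time: 6.4
ee_pos: [0.4843, 0.2583, 0.38]
tcp_rot: [0.0, 1.0, 0.001, 0.0]
contact_force: [1.1, 0.6, -1.4]
width: 0.0135
gripper_force: 20.0
```

```bash
python3 g.py .484 .258 .0630 0
```

```text
t 6.4 grasp [0.4843 0.2582 0.216 ] yaw 0.1 w 0.0135
twist [ 0.04 -0.    0.1 ] slide cm [-0.03  0.03 15.3 ] q6 1.86 F [ 1.1  0.6 -1.4]
```

{"name": "drive_tool", "arguments": {"series": [{"twist":[0,0,0],"slide":[0,0,4],"gripper":1},{"twist":[0,0,0],"slide":[0,0,4],"gripper":1},{"twist":[0,0,0],"slide":[0,0,4],"gripper":1},{"twist":[0,0,0],"slide":[0,0,2],"gripper":1},{"twist":[0,0,0],"slide":[0,0,0.7],"gripper":1},{"twist":[0,0,0],"slide":[0,0,0.5],"gripper":1},{"twist":[0,0,0],"slide":[0,0,0.1],"gripper":1},{"twist":[0,0,0],"slide":[0,0,0],"gripper":1}]}}

```text
time: 7.2
ee_pos: [0.4853, 0.258, 0.2279]
tcp_rot: [-0.0, 1.0, -0.0, 0.001]
contact_force: [-0.2, 0.2, -1.6]
width: 0.0138
gripper_force: 20.0
```

```bash
python3 g.py .484 .258 .0630 0
```

```text
t 7.2 grasp [0.4856 0.2581 0.0639] yaw -0.01 w 0.0138
twist [-0.03 -0.13 -0.01] slide cm [-0.13  0.    0.09] q6 1.86 F [-0.2  0.2 -1.6]
```

Not in contact yet; down another bit, then release.

{"name": "drive_tool", "arguments": {"series": [{"twist":[0,0,0],"slide":[0,0,0.12],"gripper":1},{"twist":[0,0,0],"slide":[0,0,0],"gripper":1},{"twist":[0,0,0],"slide":[0,0,0],"gripper":1}]}}

```text
time: 7.5
ee_pos: [0.4852, 0.2583, 0.2267]
tcp_rot: [-0.0, 1.0, 0.0, 0.001]
contact_force: [0.2, -0.8, 3.9]
width: 0.0138
gripper_force: 20.0
```

{"name": "drive_tool", "arguments": {"series": [{"twist":[0,0,0],"slide":[0,0,0],"gripper":0.4},{"twist":[0,0,0],"slide":[0,0,0],"gripper":0.4},{"twist":[0,0,0],"slide":[0,0,0],"gripper":0.4},{"twist":[0,0,0],"slide":[0,0,0],"gripper":0},{"twist":[0,0,0],"slide":[0,0,-3],"gripper":0},{"twist":[0,0,0],"slide":[0,0,-3],"gripper":0},{"twist":[0,0,0],"slide":[0,0,-4],"gripper":0},{"twist":[0,0,0],"slide":[0,0,-2],"gripper":0}]}}

```text
time: 8.3
ee_pos: [0.4852, 0.2584, 0.3483]
tcp_rot: [-0.001, 1.0, 0.0, 0.002]
contact_force: [0.4, 0.3, -0.3]
width: 0.0697
gripper_force: 0.0
```

```bash
python3 g.py .5215 .025 .18 -14.9
```

```text
t 8.3 grasp [0.4858 0.2586 0.1843] yaw 0.01 w 0.0697
twist [-0.1  -0.21 14.91] slide cm [ 9.51 21.62  0.43] q6 1.86 F [ 0.4  0.3 -0.3]
```

{"name": "drive_tool", "arguments": {"series": [{"twist":[0,0,7.45],"slide":[0,0,0],"gripper":0},{"twist":[0,0,7.45],"slide":[0,0,0],"gripper":0},{"twist":[0,0,0],"slide":[1.9,4.3,0],"gripper":0},{"twist":[0,0,0],"slide":[1.9,4.3,0],"gripper":0},{"twist":[0,0,0],"slide":[1.9,4.3,0],"gripper":0},{"twist":[0,0,0],"slide":[1.9,4.3,0],"gripper":0},{"twist":[0,0,0],"slide":[1.9,4.3,0],"gripper":0},{"twist":[0,0,0],"slide":[0,0,0],"gripper":0}]}}

```text
time: 9.1
ee_pos: [0.5227, 0.0209, 0.3456]
tcp_rot: [0.001, 0.991, -0.133, 0.001]
contact_force: [1.1, 0.5, -0.1]
width: 0.087
gripper_force: 0.0
```

```bash
python3 - <<'E'
from m import *
im,d=shot("top","top1.png"); np.savez("top1",im=im,d=d)
im,d,Z,H,S,V=load("top1.npz")
rect(win(110,245,180,290)&(S>140)&(H<25)&(Z>.02),"hoodtop on mat",.039)
rect(win(370,440,200,280)&(H>85)&(H<125)&(S>20)&(V>140),"glass",.036)
rect(win(365,445,195,290)&(Z>.024)&(Z<.2),"viewer",.036)
E
python3 g.py .5215 .025 .0885 -14.9
```

```text
hoodtop on mat [0.485 0.255] rect [0.485  0.2553] [0.0999 0.1157] 89.9 pca -0.4 1374
glass [ 0.5051 -0.3084] rect [ 0.5034 -0.306 ] [0.1206 0.1325] 71.6 pca 1.3 1878
viewer [ 0.4889 -0.3006] rect [ 0.4861 -0.2995] [0.1508 0.2003] 71.7 pca -19.2 3619
t 9.15 grasp [0.5219 0.0232 0.1814] yaw -15.21 w 0.0872
twist [-0.   -0.02 -0.31] slide cm [-0.08 -0.17  9.29] q6 1.67 F [0.3 0.6 0.9]
```

View pics/top1.png

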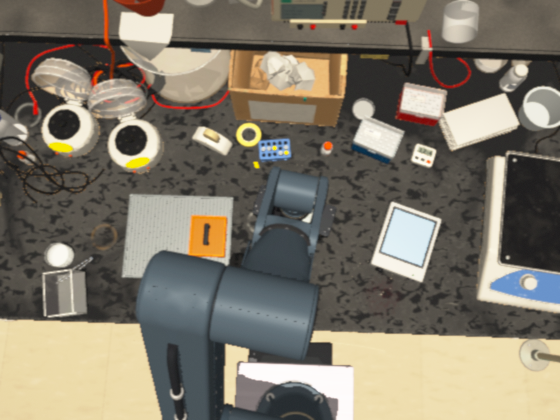

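{"name": "drive_tool", "arguments": {"series": [{"twist":[0,0,-0.3],"slide":[-0.1,-0.15,3],"gripper":0},{"twist":[0,0,0],"slide":[0,0,3],"gripper":0},{"twist":[0,0,0],"slide":[0,0,1.5],"gripper":0},{"twist":[0,0,0],"slide":[0,0,1],"gripper":0.4},{"twist":[0,0,0],"slide":[0,0,0.7],"gripper":0.7},{"twist":[0,0,0],"slide":[0,0,0],"gripper":0.7},{"twist":[0,0,0],"slide":[0,0,0],"gripper":0.7},{"twist":[0,0,0],"slide":[0,0,0],"gripper":0.7}]}}

```text
time: 9.95
ee_pos: [0.521, 0.0277, 0.2543]
tcp_rot: [0.0, 0.992, -0.127, 0.001]
contact_force: [-0.1, 0.9, -0.2]
width: 0.0548
gripper_force: 0.0
```

```bash
python3 g.py .5215 .025 .0885 -14.9
```

```text
t 9.95 grasp [0.5213 0.0277 0.0903] yaw -14.58 w 0.0548
twist [-0.01 -0.1   0.32] slide cm [0.12 0.25 0.18] q6 1.66 F [-0.1  0.9 -0.2]
```

{"name": "drive_tool", "arguments": {"series": [{"twist":[0,0,0.3],"slide":[0.1,0.25,0.15],"gripper":1},{"twist":[0,0,0],"slide":[0,0,0],"gripper":1},{"twist":[0,0,0],"slide":[0,0,0],"gripper":1},{"twist":[0,0,0],"slide":[0,0,0],"gripper":1},{"twist":[0,0,0],"slide":[0,0,0],"gripper":1},{"twist":[0,0,0],"slide":[0,0,0],"gripper":1},{"twist":[0,0,0],"slide":[0,0,0],"gripper":1},{"twist":[0,0,0],"slide":[0,0,0],"gripper":1}], "force": 25}}

```text
time: 10.75
ee_pos: [0.5212, 0.0259, 0.2522]
tcp_rot: [-0.001, 0.992, -0.13, 0.0]
contact_force: [1.3, 4.1, -0.6]
width: 0.0155
gripper_force: 25.0
```

```bash
python3 g.py .484 .418 .18 0
```

```text
t 10.75 grasp [0.5214 0.0261 0.0882] yaw -14.94 w 0.0155
twist [ -0.11  -0.05 -14.94] slide cm [ -3.72 -39.21  -9.18] q6 1.66 F [ 1.3  4.1 -0.6]
```

{"name": "drive_tool", "arguments": {"series": [{"twist":[0,0,0],"slide":[0,0,-0.5],"gripper":1},{"twist":[0,0,0],"slide":[0,0,-1],"gripper":1},{"twist":[0,0,0],"slide":[0,0,-2],"gripper":1},{"twist":[0,0,0],"slide":[0,0,-3],"gripper":1},{"twist":[0,0,0],"slide":[0,0,-3],"gripper":1},{"twist":[0,0,-5],"slide":[0,0,0],"gripper":1},{"twist":[0,0,-5],"slide":[0,0,0],"gripper":1},{"twist":[0,0,-5],"slide":[0,0,0],"gripper":1}]}}

```text
time: 11.55
ee_pos: [0.5206, 0.0248, 0.348]
tcp_rot: [0.0, 1.0, 0.003, 0.0]
contact_force: [0.4, 0.6, -2.3]
width: 0.0157
gripper_force: 25.0
```

{"name": "drive_tool", "arguments": {"series": [{"twist":[0,0,0],"slide":[-0.4,-3,0],"gripper":1},{"twist":[0,0,0],"slide":[-0.4,-4,0],"gripper":1},{"twist":[0,0,0],"slide":[-0.4,-4,0],"gripper":1},{"twist":[0,0,0],"slide":[-0.4,-4,0],"gripper":1},{"twist":[0,0,0],"slide":[-0.4,-4,0],"gripper":1},{"twist":[0,0,0],"slide":[-0.4,-4,0],"gripper":1},{"twist":[0,0,0],"slide":[-0.4,-4,0],"gripper":1},{"twist":[0,0,0],"slide":[-0.4,-4,0],"gripper":1}]}}

```text
time: 12.35
ee_pos: [0.4878, 0.3361, 0.3475]
tcp_rot: [0.0, 1.0, 0.001, -0.0]
contact_force: [0.7, -0.0, -2.0]
width: 0.0158
gripper_force: 25.0
```

{"name": "drive_tool", "arguments": {"series": [{"twist":[0,0,0],"slide":[-0.4,-4,0],"gripper":1},{"twist":[0,0,0],"slide":[0,-3,0],"gripper":1},{"twist":[0,0,0],"slide":[0,-1.2,0],"gripper":1},{"twist":[0,0,0],"slide":[0,0,0],"gripper":1},{"twist":[0,0,0],"slide":[0,0,0],"gripper":1}]}}

```text
time: 12.85
ee_pos: [0.4841, 0.4158, 0.3469]
tcp_rot: [0.001, 1.0, 0.001, -0.001]
contact_force: [-0.4, -0.5, -2.7]
width: 0.0157
gripper_force: 25.0
```

```bash
python3 g.py .484 .418 .039 0
```

```text
t 12.85 grasp [0.4839 0.4155 0.1829] yaw 0.1 w 0.0157
twist [0.11 0.07 0.1 ] slide cm [-1.000e-02 -2.200e-01  1.439e+01] q6 2.1 F [-0.4 -0.5 -2.7]
```

{"name": "drive_tool", "arguments": {"series": [{"twist":[0,0,0],"slide":[0,-0.2,4],"gripper":1},{"twist":[0,0,0],"slide":[0,0,4],"gripper":1},{"twist":[0,0,0],"slide":[0,0,3],"gripper":1},{"twist":[0,0,0],"slide":[0,0,2],"gripper":1},{"twist":[0,0,0],"slide":[0,0,0.7],"gripper":1},{"twist":[0,0,0],"slide":[0,0,0.4],"gripper":1},{"twist":[0,0,0],"slide":[0,0,0.2],"gripper":1},{"twist":[0,0,0],"slide":[0,0,0],"gripper":1}]}}

```text
time: 13.65
ee_pos: [0.4848, 0.4188, 0.2052]
tcp_rot: [-0.0, 1.0, 0.001, 0.001]
contact_force: [-0.2, -0.3, -2.5]
width: 0.0159
gripper_force: 25.0
```

```bash
python3 g.py .484 .418 .039 0
```

```text
t 13.65 grasp [0.4851 0.4189 0.0412] yaw 0.08 w 0.0159
twist [-0.05 -0.1   0.08] slide cm [-0.08  0.08  0.22] q6 2.11 F [-0.2 -0.3 -2.5]
```

{"name": "drive_tool", "arguments": {"series": [{"twist":[0,0,0],"slide":[0,0,0.15],"gripper":1},{"twist":[0,0,0],"slide":[0,0,0.1],"gripper":1},{"twist":[0,0,0],"slide":[0,0,0],"gripper":1},{"twist":[0,0,0],"slide":[0,0,0],"gripper":1}]}}

```text
time: 14.05
ee_pos: [0.4846, 0.4192, 0.2032]
tcp_rot: [-0.001, 1.0, 0.001, 0.001]
contact_force: [-1.9, -0.9, 6.1]
width: 0.016
gripper_force: 25.0
```

```bash
python3 g.py .484 .418 .039 0
```

```text
t 14.05 grasp [0.485  0.4193 0.0392] yaw 0.13 w 0.016
twist [-0.06 -0.12  0.13] slide cm [-0.06  0.12  0.02] q6 2.11 F [-1.9 -0.9  6.1]
```

{"name": "drive_tool", "arguments": {"series": [{"twist":[0,0,0],"slide":[0,0,0],"gripper":0.4},{"twist":[0,0,0],"slide":[0,0,0],"gripper":0.4},{"twist":[0,0,0],"slide":[0,0,0],"gripper":0.4},{"twist":[0,0,0],"slide":[0,0,0],"gripper":0.4},{"twist":[0,0,0],"slide":[0,0,-3],"gripper":0.4},{"twist":[0,0,0],"slide":[0,0,-4],"gripper":0.31},{"twist":[0,0,0],"slide":[0,0,-4],"gripper":0.31},{"twist":[0,0,0],"slide":[0,0,-3],"gripper":0.31}]}}

```text
time: 14.85
ee_pos: [0.4845, 0.4191, 0.3439]
tcp_rot: [-0.001, 1.0, 0.001, 0.001]
contact_force: [0.2, 0.1, -1.2]
width: 0.0587
gripper_force: 0.0
```

```bash
python3 - <<'E'
from m import *
im,d=shot("top","top2.png"); np.savez("top2",im=im,d=d)
a=cv2.resize(im[175:285,110:190],(400,550),interpolation=cv2.INTER_CUBIC); b=cv2.resize(im[175:285,250:330],(400,550),interpolation=cv2.INTER_CUBIC)
cv2.imwrite("pics/crop2.png",np.hstack([a,b])[:,:,::-1])
im,d,Z,H,S,V=load("top2.npz"); I=im.astype(int)
m=win(265,315,190,260)&(I[...,2]-I[...,1]>8)
n,l,st,c=cv2.connectedComponentsWithStats(m.astype(np.uint8))
for i in range(1,n):
    if st[i,4]>15:
        w=onplane("top",np.argwhere(l==i)[:,::-1],.042)[:,:2].astype(np.float32); print(st[i],np.round(w.mean(0),4),cv2.minAreaRect(w))
rect(win(240,330,175,275)&(Z>.052),"tank",.062)
E
python3 g.py .5447 .0196 .13 -14.9
```

```text
[284 208  17  19 229] [0.5461 0.0211] ((0.5460938811302185, 0.021212706342339516), (0.039227236062288284, 0.046618953347206116), 75.24270629882812)
[279 227  16  13 149] [0.5    0.0352] ((0.5001429319381714, 0.03525177016854286), (0.038452520966529846, 0.030627433210611343), 76.00849151611328)
tank [0.5209 0.0274] rect [0.5233 0.0263] [0.139  0.2478] 74.5 pca -6.5 1029
t 14.9 grasp [0.4872 0.4209 0.185 ] yaw 0.12 w 0.0597
twist [-0.41 -0.51 15.03] slide cm [16.   37.17  5.5 ] q6 2.11 F [1.3 0.7 2.4]
```

View pics/crop2.png

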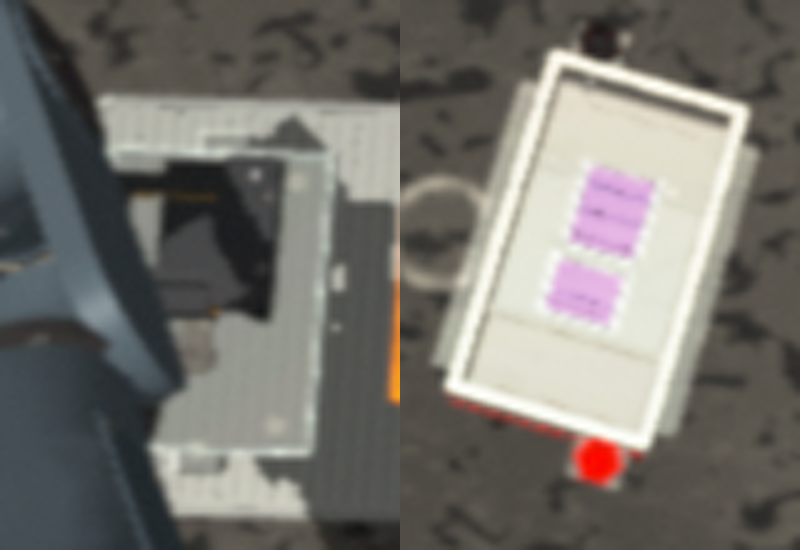

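{"name": "drive_tool", "arguments": {"series": [{"twist":[0,0,7.5],"slide":[0,0,0],"gripper":0.31},{"twist":[0,0,7.5],"slide":[0,0,0],"gripper":0.31},{"twist":[0,0,0],"slide":[1.6,3.7,0],"gripper":0.31},{"twist":[0,0,0],"slide":[1.6,3.7,0],"gripper":0.31},{"twist":[0,0,0],"slide":[1.6,3.7,0],"gripper":0.31},{"twist":[0,0,0],"slide":[1.6,3.7,0],"gripper":0.31},{"twist":[0,0,0],"slide":[1.6,3.7,0],"gripper":0.31},{"twist":[0,0,0],"slide":[1.6,3.7,0],"gripper":0.31}]}}

```text
time: 15.7
ee_pos: [0.5199, 0.1782, 0.3413]
tcp_rot: [0.0, 0.992, -0.129, -0.0]
contact_force: [0.4, 0.1, 0.6]
width: 0.0598
gripper_force: 0.0
```

{"name": "drive_tool", "arguments": {"series": [{"twist":[0,0,0],"slide":[1.6,3.7,0],"gripper":0.31},{"twist":[0,0,0],"slide":[1.6,3.7,0],"gripper":0.31},{"twist":[0,0,0],"slide":[1.6,3.7,0],"gripper":0.31},{"twist":[0,0,0],"slide":[1.6,3.7,0],"gripper":0.31},{"twist":[0,0,0],"slide":[0,0,2],"gripper":0.31},{"twist":[0,0,0],"slide":[0,0,2],"gripper":0.31},{"twist":[0,0,0],"slide":[0,0,0],"gripper":0.31},{"twist":[0,0,0],"slide":[0,0,0],"gripper":0.31}]}}

```text
time: 16.5
ee_pos: [0.5437, 0.0203, 0.3013]
tcp_rot: [-0.0, 0.992, -0.13, -0.001]
contact_force: [0.8, 0.6, 0.7]
width: 0.0599
gripper_force: 0.0
```

```bash
python3 g.py .5455 .0205 .053 -15
```

```text
t 16.5 grasp [0.5436 0.0203 0.1373] yaw -14.88 w 0.0599
twist [0.   0.07 0.12] slide cm [ 0.16 -0.07  8.43] q6 1.66 F [0.8 0.6 0.7]
```

{"name": "drive_tool", "arguments": {"series": [{"twist":[0,0,0],"slide":[0.15,0,2],"gripper":0.31},{"twist":[0,0,0],"slide":[0,0,2],"gripper":0.31},{"twist":[0,0,0],"slide":[0,0,0],"gripper":0.31},{"twist":[0,0,0],"slide":[0,0,1.5],"gripper":0.31},{"twist":[0,0,0],"slide":[0,0,1.5],"gripper":0.31},{"twist":[0,0,0],"slide":[0,0,0.7],"gripper":0.31},{"twist":[0,0,0],"slide":[0,0,0.4],"gripper":0.31},{"twist":[0,0,0],"slide":[0,0,0],"gripper":0.31}]}}

```text
time: 17.3
ee_pos: [0.5455, 0.0199, 0.2209]
tcp_rot: [0.0, 0.992, -0.129, 0.0]
contact_force: [-0.0, 0.3, 0.1]
width: 0.0603
gripper_force: 0.0
```

```bash
python3 g.py .5455 .0205 .053 -15
```

```text
t 17.3 grasp [0.5456 0.0199 0.0569] yaw -14.88 w 0.0603
twist [-0.   -0.03  0.12] slide cm [-0.01 -0.06  0.39] q6 1.66 F [-0.   0.3  0.1]
```

{"name": "drive_tool", "arguments": {"series": [{"twist":[0,0,0],"slide":[0,0,0.3],"gripper":0.31},{"twist":[0,0,0],"slide":[0,0,0],"gripper":0.31},{"twist":[0,0,0],"slide":[0,0,0],"gripper":0.4},{"twist":[0,0,0],"slide":[0,0,0],"gripper":0.45},{"twist":[0,0,0],"slide":[0,0,0],"gripper":0.5},{"twist":[0,0,0],"slide":[0,0,0],"gripper":0.6},{"twist":[0,0,0],"slide":[0,0,0],"gripper":0.7},{"twist":[0,0,0],"slide":[0,0,0],"gripper":0.7}], "force": 12}}

```text
time: 18.1
ee_pos: [0.5454, 0.0199, 0.2178]
tcp_rot: [-0.0, 0.992, -0.13, 0.0]
contact_force: [0.6, 0.9, 2.6]
width: 0.046
gripper_force: 12.0
```

```bash
python3 g.py .503 -.306 .18 -18.4
```

```text
t 18.1 grasp [0.5455 0.0199 0.0538] yaw -14.9 w 0.046
twist [-0.01 -0.03  3.5 ] slide cm [  6.26  32.26 -12.62] q6 1.66 F [0.6 0.9 2.6]
```

{"name": "drive_tool", "arguments": {"series": [{"twist":[0,0,0],"slide":[0,0,-0.5],"gripper":0.7},{"twist":[0,0,0],"slide":[0,0,-1],"gripper":0.7},{"twist":[0,0,0],"slide":[0,0,-1.5],"gripper":0.7},{"twist":[0,0,0],"slide":[0,0,-2],"gripper":0.7},{"twist":[0,0,0],"slide":[0,0,-2],"gripper":0.7},{"twist":[0,0,0],"slide":[0,0,-2],"gripper":0.7},{"twist":[0,0,1.7],"slide":[0,0,-1],"gripper":0.7},{"twist":[0,0,1.8],"slide":[0,0,0],"gripper":0.7}]}}

```text
time: 18.9
ee_pos: [0.5456, 0.0197, 0.3196]
tcp_rot: [0.0, 0.987, -0.161, 0.002]
contact_force: [-0.2, -0.6, -0.7]
width: 0.0461
gripper_force: 12.0
```

{"name": "drive_tool", "arguments": {"series": [{"twist":[0,0,0],"slide":[0.3,1,0],"gripper":0.7},{"twist":[0,0,0],"slide":[0.4,2,0],"gripper":0.7},{"twist":[0,0,0],"slide":[0.6,3,0],"gripper":0.7},{"twist":[0,0,0],"slide":[0.6,3,0],"gripper":0.7},{"twist":[0,0,0],"slide":[0.6,3,0],"gripper":0.7},{"twist":[0,0,0],"slide":[0.6,3,0],"gripper":0.7},{"twist":[0,0,0],"slide":[0.6,3,0],"gripper":0.7},{"twist":[0,0,0],"slide":[0.6,3,0],"gripper":0.7}]}}

```text
time: 19.7
ee_pos: [0.519, -0.1949, 0.317]
tcp_rot: [-0.0, 0.987, -0.16, -0.001]
contact_force: [1.0, 0.2, -0.6]
width: 0.0462
gripper_force: 12.0
```

{"name": "drive_tool", "arguments": {"series": [{"twist":[0,0,0],"slide":[0.6,3,0],"gripper":0.7},{"twist":[0,0,0],"slide":[0.6,3,0],"gripper":0.7},{"twist":[0,0,0],"slide":[0.5,2.5,0],"gripper":0.7},{"twist":[0,0,0],"slide":[0.3,1.8,0],"gripper":0.7},{"twist":[0,0,0],"slide":[0.1,1,0],"gripper":0.7},{"twist":[0,0,0],"slide":[0,0,0],"gripper":0.7},{"twist":[0,0,0],"slide":[0,0,0],"gripper":0.7}]}}

```text
time: 20.4
ee_pos: [0.5038, -0.3061, 0.3173]
tcp_rot: [-0.001, 0.987, -0.16, -0.001]
contact_force: [0.2, 0.4, -0.5]
width: 0.0463
gripper_force: 12.0
```

```bash
python3 g.py .503 -.306 .0578 -18.4
```

```text
t 20.4 grasp [ 0.5037 -0.3059  0.1533] yaw -18.39 w 0.0463
twist [-0.06  0.08  0.01] slide cm [-0.08  0.01  9.55] q6 1.16 F [ 0.2  0.4 -0.5]
```

{"name": "drive_tool", "arguments": {"series": [{"twist":[0,0,0],"slide":[0,0,1.5],"gripper":0.7},{"twist":[0,0,0],"slide":[0,0,2.5],"gripper":0.7},{"twist":[0,0,0],"slide":[0,0,2.5],"gripper":0.7},{"twist":[0,0,0],"slide":[0,0,1.4],"gripper":0.7},{"twist":[0,0,0],"slide":[0,0,0.7],"gripper":0.7},{"twist":[0,0,0],"slide":[0,0,0.4],"gripper":0.7},{"twist":[0,0,0],"slide":[0,0,0.2],"gripper":0.7},{"twist":[0,0,0],"slide":[0,0,0],"gripper":0.7}]}}

```text
time: 21.2
ee_pos: [0.5043, -0.307, 0.2261]
tcp_rot: [0.0, 0.987, -0.16, 0.0]
contact_force: [0.6, 0.7, -1.0]
width: 0.046
gripper_force: 12.0
```

```bash
python3 g.py .503 -.306 .0578 -18.4
```

```text
t 21.2 grasp [ 0.5045 -0.3071  0.0621] yaw -18.39 w 0.046
twist [ 0.03 -0.06  0.01] slide cm [-0.16 -0.05  0.43] q6 1.16 F [ 0.6  0.7 -1. ]
```

{"name": "drive_tool", "arguments": {"series": [{"twist":[0,0,0],"slide":[-0.1,0,0.2],"gripper":0.7},{"twist":[0,0,0],"slide":[0,0,0.15],"gripper":0.7},{"twist":[0,0,0],"slide":[0,0,0.1],"gripper":0.7},{"twist":[0,0,0],"slide":[0,0,0],"gripper":0.7},{"twist":[0,0,0],"slide":[0,0,0],"gripper":0.7}]}}

```text
time: 21.7
ee_pos: [0.5031, -0.3067, 0.2216]
tcp_rot: [0.0, 0.987, -0.16, 0.0]
contact_force: [-1.3, 0.5, 4.0]
width: 0.0459
gripper_force: 12.0
```

```bash
python3 g.py .503 -.306 .0578 -18.4
```

```text
t 21.7 grasp [ 0.5032 -0.3067  0.0576] yaw -18.4 w 0.0459
twist [ 0.01 -0.02  0.  ] slide cm [-0.03 -0.06 -0.02] q6 1.16 F [-1.3  0.5  4. ]
```

Contact felt; release, rise, and move off sideways to look.

{"name": "drive_tool", "arguments": {"series": [{"twist":[0,0,0],"slide":[0,0,0],"gripper":0.4},{"twist":[0,0,0],"slide":[0,0,0],"gripper":0.3},{"twist":[0,0,0],"slide":[0,0,0],"gripper":0.3},{"twist":[0,0,0],"slide":[0,0,0],"gripper":0.3},{"twist":[0,0,0],"slide":[0,0,-2],"gripper":0.3},{"twist":[0,0,0],"slide":[0,0,-4],"gripper":0.3},{"twist":[0,0,0],"slide":[0,0,-4],"gripper":0.3},{"twist":[0,0,0],"slide":[0,0,-2],"gripper":0.3}]}}

```text
time: 22.5
ee_pos: [0.5038, -0.307, 0.3443]
tcp_rot: [0.001, 0.987, -0.16, 0.002]
contact_force: [0.9, -0.7, -0.5]
width: 0.0615
gripper_force: 0.0
```

{"name": "drive_tool", "arguments": {"series": [{"twist":[0,0,-4],"slide":[-1,-4,0],"gripper":0.3},{"twist":[0,0,-5],"slide":[0,-4.5,0],"gripper":0.3},{"twist":[0,0,-5],"slide":[0,-4.5,0],"gripper":0.3},{"twist":[0,0,-4.4],"slide":[0,-4.5,0],"gripper":0.3},{"twist":[0,0,0],"slide":[0,-4.5,0],"gripper":0.3},{"twist":[0,0,0],"slide":[0,-4.5,0],"gripper":0.3},{"twist":[0,0,0],"slide":[0,-4.5,0],"gripper":0.3},{"twist":[0,0,0],"slide":[0,-4.5,0],"gripper":0.3}]}}

```text
time: 23.3
ee_pos: [0.5279, 0.0492, 0.341]
tcp_rot: [-0.0, 1.0, -0.0, 0.0]
contact_force: [0.4, -0.9, 0.3]
width: 0.0607
gripper_force: 0.0
```

```bash
python3 - <<'E'
from m import *
im,d=shot("top"); np.savez("top3",im=im,d=d)
a=cv2.resize(im[175:285,110:250],(700,550),interpolation=cv2.INTER_CUBIC)
im,d,Z,H,S,V=load("top3.npz"); I=im.astype(int)
b=cv2.resize(im[190:300,365:445],(400,550),interpolation=cv2.INTER_CUBIC)
cv2.imwrite("pics/crop3.png",cv2.resize(np.hstack([a,b]),(800,400))[:,:,::-1])
rect(win(370,445,195,290)&(H>125)&(H<165)&(I[...,2]-I[...,1]>8),"gel on viewer",.046)
rect(win(370,440,200,280)&(((H>85)&(H<125)&(S>20)&(V>140))|(I[...,2]-I[...,1]>8)),"glass",.036)
rect(win(110,245,180,290)&(S>140)&(H<25)&(Z>.02),"hood on mat",.039)
rect(win(110,200,180,290)&(Z>.031)&(Z<.055),"lid handle",.043)
E
python3 g.py .485 .4193 .18 0
```

```text
gel on viewer [ 0.5015 -0.3094] rect [ 0.5016 -0.3091] [0.0398 0.0478] 72.5 pca -20.3 241
glass [ 0.5056 -0.3084] rect [ 0.5034 -0.306 ] [0.1207 0.1323] 71.6 pca 2.9 1777
hood on mat [0.4851 0.255 ] rect [0.4857 0.2553] [0.0999 0.1142] 89.9 pca 0.8 1370
lid handle [0.4831 0.2906] rect [0.4855 0.2923] [0.1132 0.0278] 4.1 pca 2.3 395
t 23.35 grasp [0.5266 0.0556 0.177 ] yaw 0.22 w 0.0608
twist [-0.26  0.07  0.22] slide cm [ -4.18 -36.44  -0.3 ] q6 1.46 F [0.1 4.3 0.8]
```

View pics/crop3.png

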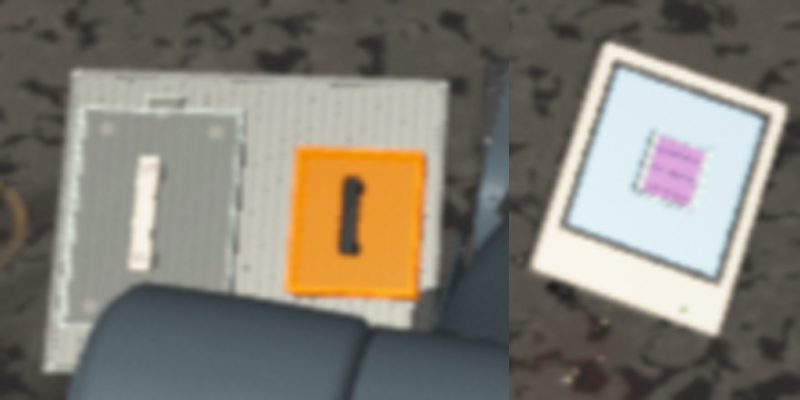

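{"name": "drive_tool", "arguments": {"series": [{"twist":[0,0,0],"slide":[-0.5,-4,0],"gripper":0.4},{"twist":[0,0,0],"slide":[-0.5,-4,0],"gripper":0.4},{"twist":[0,0,0],"slide":[-0.5,-4,0],"gripper":0.4},{"twist":[0,0,0],"slide":[-0.5,-4,0],"gripper":0.4},{"twist":[0,0,0],"slide":[-0.5,-4,0],"gripper":0.4},{"twist":[0,0,0],"slide":[-0.5,-4,0],"gripper":0.4},{"twist":[0,0,0],"slide":[-0.5,-4,0],"gripper":0.4},{"twist":[0,0,0],"slide":[-0.5,-4,0],"gripper":0.4}]}}

```text
time: 24.15
ee_pos: [0.4878, 0.3689, 0.3409]
tcp_rot: [0.0, 1.0, 0.0, -0.0]
contact_force: [0.8, -0.4, -0.3]
width: 0.052
gripper_force: 0.0
```

{"name": "drive_tool", "arguments": {"series": [{"twist":[0,0,0],"slide":[0,-3,0],"gripper":0.4},{"twist":[0,0,0],"slide":[0,-1,2],"gripper":0.4},{"twist":[0,0,0],"slide":[0,0,3],"gripper":0.4},{"twist":[0,0,0],"slide":[0,0,3],"gripper":0.4},{"twist":[0,0,0],"slide":[0,0,0],"gripper":0.4},{"twist":[0,0,0],"slide":[0,0,0],"gripper":0.4}]}}

```text
time: 24.75
ee_pos: [0.4882, 0.4072, 0.2607]
tcp_rot: [0.0, 1.0, 0.0, -0.001]
contact_force: [0.2, 0.1, 0.2]
width: 0.052
gripper_force: 0.0
```

```bash
python3 g.py .485 .4193 .0392 0
```

```text
t 24.75 grasp [0.488  0.4071 0.0967] yaw 0.0 w 0.052
twist [0.04 0.07 0.  ] slide cm [-0.32 -1.21  5.75] q6 2.09 F [0.2 0.1 0.2]
```

{"name": "drive_tool", "arguments": {"series": [{"twist":[0,0,0],"slide":[-0.3,-1.2,0],"gripper":0.4},{"twist":[0,0,0],"slide":[0,0,0],"gripper":0.4},{"twist":[0,0,0],"slide":[0,0,2.5],"gripper":0.4},{"twist":[0,0,0],"slide":[0,0,2],"gripper":0.4},{"twist":[0,0,0],"slide":[0,0,0.9],"gripper":0.5},{"twist":[0,0,0],"slide":[0,0,0],"gripper":0.6},{"twist":[0,0,0],"slide":[0,0,0],"gripper":0.7}]}}

```text
time: 25.45
ee_pos: [0.4855, 0.4197, 0.208]
tcp_rot: [-0.0, 1.0, 0.0, 0.001]
contact_force: [0.3, 1.0, -1.1]
width: 0.0354
gripper_force: 0.0
```

```bash
python3 g.py .485 .4193 .0392 0
```

```text
t 25.45 grasp [0.4858 0.4199 0.044 ] yaw 0.02 w 0.0354
twist [-0.05 -0.08  0.02] slide cm [-0.05  0.04  0.48] q6 2.11 F [ 0.3  1.  -1.1]
```

{"name": "drive_tool", "arguments": {"series": [{"twist":[0,0,0],"slide":[-0.05,0.05,0.45],"gripper":0.7},{"twist":[0,0,0],"slide":[0,0,0],"gripper":0.7},{"twist":[0,0,0],"slide":[0,0,0],"gripper":1},{"twist":[0,0,0],"slide":[0,0,0],"gripper":1},{"twist":[0,0,0],"slide":[0,0,0],"gripper":1},{"twist":[0,0,0],"slide":[0,0,0],"gripper":1},{"twist":[0,0,0],"slide":[0,0,0],"gripper":1}], "force": 25}}

```text
time: 26.15
ee_pos: [0.4848, 0.4189, 0.2029]
tcp_rot: [-0.0, 1.0, 0.0, 0.0]
contact_force: [0.4, -0.7, 2.6]
width: 0.0157
gripper_force: 25.0
```

```bash
python3 g.py .5214 .0261 .18 -14.94
```

```text
t 26.15 grasp [0.4848 0.419  0.0389] yaw 0.01 w 0.0157
twist [-1.000e-02 -3.000e-02  1.495e+01] slide cm [ 13.67  37.01 -14.11] q6 2.11 F [ 0.4 -0.7  2.6]
```

{"name": "drive_tool", "arguments": {"series": [{"twist":[0,0,0],"slide":[0,0,-1],"gripper":1},{"twist":[0,0,0],"slide":[0,0,-2],"gripper":1},{"twist":[0,0,0],"slide":[0,0,-4],"gripper":1},{"twist":[0,0,0],"slide":[0,0,-4],"gripper":1},{"twist":[0,0,0],"slide":[0,0,-3],"gripper":1},{"twist":[0,0,5],"slide":[0,0,0],"gripper":1},{"twist":[0,0,5],"slide":[0,0,0],"gripper":1},{"twist":[0,0,5],"slide":[0,0,0],"gripper":1}]}}

```text
time: 26.95
ee_pos: [0.4842, 0.4187, 0.343]
tcp_rot: [0.0, 0.991, -0.132, -0.0]
contact_force: [0.8, 0.0, -2.7]
width: 0.0156
gripper_force: 25.0
```

{"name": "drive_tool", "arguments": {"series": [{"twist":[0,0,0],"slide":[1,2.7,0],"gripper":1},{"twist":[0,0,0],"slide":[1.4,3.8,0],"gripper":1},{"twist":[0,0,0],"slide":[1.4,3.8,0],"gripper":1},{"twist":[0,0,0],"slide":[1.4,3.8,0],"gripper":1},{"twist":[0,0,0],"slide":[1.4,3.8,0],"gripper":1},{"twist":[0,0,0],"slide":[1.4,3.8,0],"gripper":1},{"twist":[0,0,0],"slide":[1.4,3.8,0],"gripper":1},{"twist":[0,0,0],"slide":[1.4,3.8,0],"gripper":1}]}}

```text
time: 27.75
ee_pos: [0.5127, 0.1064, 0.3427]
tcp_rot: [-0.0, 0.991, -0.13, -0.0]
contact_force: [1.1, -0.4, -2.9]
width: 0.0158
gripper_force: 25.0
```

{"name": "drive_tool", "arguments": {"series": [{"twist":[0,0,0],"slide":[1.4,3.8,0],"gripper":1},{"twist":[0,0,0],"slide":[1,2.4,0],"gripper":1},{"twist":[0,0,0],"slide":[0.4,1.3,0],"gripper":1},{"twist":[0,0,0],"slide":[0,0,0],"gripper":1},{"twist":[0,0,0],"slide":[0,0,0],"gripper":1},{"twist":[0,0,0],"slide":[0,0,0],"gripper":1}]}}

```text
time: 28.35
ee_pos: [0.5204, 0.0296, 0.3425]
tcp_rot: [-0.0, 0.992, -0.13, -0.0]
contact_force: [0.3, 0.5, -2.7]
width: 0.0157
gripper_force: 25.0
```

```bash
python3 g.py .5214 .0261 .0882 -14.94
```

```text
t 28.35 grasp [0.5203 0.0297 0.1785] yaw -14.9 w 0.0157
twist [-0.02  0.05  0.04] slide cm [0.19 0.31 9.03] q6 1.67 F [ 0.3  0.5 -2.7]
```

{"name": "drive_tool", "arguments": {"series": [{"twist":[0,0,0],"slide":[0.2,0.3,2],"gripper":1},{"twist":[0,0,0],"slide":[0,0,3],"gripper":1},{"twist":[0,0,0],"slide":[0,0,2],"gripper":1},{"twist":[0,0,0],"slide":[0,0,0.3],"gripper":1},{"twist":[0,0,0],"slide":[0,0,0],"gripper":1},{"twist":[0,0,0],"slide":[0,0,0],"gripper":1},{"twist":[0,0,0],"slide":[0,0,0],"gripper":1}]}}

```text
time: 29.05
ee_pos: [0.5225, 0.0251, 0.2707]
tcp_rot: [0.0, 0.991, -0.13, 0.001]
contact_force: [-1.2, -0.2, -2.2]
width: 0.016
gripper_force: 25.0
```

```bash
python3 g.py .5214 .0261 .0882 -14.94;python3 g.py .5214 .0261 .0882 -14.94
python3 - <<'E'
from m import *
im,d=shot("scene","scene4.png")
E
```

```text
t 29.05 grasp [0.5229 0.025  0.1067] yaw -14.96 w 0.016
twist [-0.02 -0.15 -0.02] slide cm [-0.13 -0.07  1.85] q6 1.67 F [-1.2 -0.2 -2.2]
t 29.05 grasp [0.5229 0.025  0.1067] yaw -14.96 w 0.016
twist [-0.02 -0.15 -0.02] slide cm [-0.13 -0.07  1.85] q6 1.67 F [-1.2 -0.2 -2.2]
```

View pics/scene4.png

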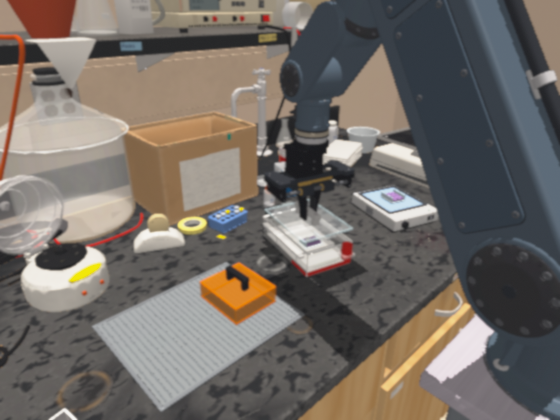

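{"name": "drive_tool", "arguments": {"series": [{"twist":[0,0,0],"slide":[-0.1,-0.1,0.4],"gripper":1},{"twist":[0,0,0],"slide":[0,0,0.4],"gripper":1},{"twist":[0,0,0],"slide":[0,0,0.4],"gripper":1},{"twist":[0,0,0],"slide":[0,0,0.3],"gripper":1},{"twist":[0,0,0],"slide":[0,0,0.1],"gripper":1},{"twist":[0,0,0],"slide":[0,0,0],"gripper":1},{"twist":[0,0,0],"slide":[0,0,0],"gripper":1}]}}

```text
time: 29.8
ee_pos: [0.5213, 0.0261, 0.2535]
tcp_rot: [-0.0, 0.991, -0.13, -0.0]
contact_force: [-0.5, -0.0, -2.7]
width: 0.0153
gripper_force: 25.0
```

```bash
python3 g.py .5214 .0261 .0882 -14.94
```

```text
t 29.8 grasp [0.5212 0.0261 0.0895] yaw -14.99 w 0.0153
twist [-0.    0.01 -0.05] slide cm [ 0.01 -0.01  0.13] q6 1.67 F [-0.5 -0.  -2.7]
```

Feet are inside the walls with no side force. Seat it.

{"name": "drive_tool", "arguments": {"series": [{"twist":[0,0,0],"slide":[0,0,0.15],"gripper":1},{"twist":[0,0,0],"slide":[0,0,0.08],"gripper":1},{"twist":[0,0,0],"slide":[0,0,0],"gripper":1},{"twist":[0,0,0],"slide":[0,0,0],"gripper":1}]}}

```text
time: 30.2
ee_pos: [0.5215, 0.0262, 0.2518]
tcp_rot: [-0.0, 0.991, -0.13, 0.001]
contact_force: [0.2, 3.3, 4.3]
width: 0.0157
gripper_force: 25.0
```

```bash
python3 g.py .5214 .0261 .0882 -14.94
```

```text
t 30.2 grasp [0.5217 0.0263 0.0878] yaw -14.99 w 0.0157
twist [-0.03 -0.06 -0.05] slide cm [-0.    0.01 -0.04] q6 1.67 F [0.2 3.3 4.3]
```

{"name": "drive_tool", "arguments": {"series": [{"twist":[0,0,0],"slide":[0,0,0],"gripper":0.5},{"twist":[0,0,0],"slide":[0,0,0],"gripper":0.4},{"twist":[0,0,0],"slide":[0,0,0],"gripper":0.4},{"twist":[0,0,0],"slide":[0,0,0],"gripper":0.4},{"twist":[0,0,0],"slide":[0,0,-2],"gripper":0.4},{"twist":[0,0,0],"slide":[0,0,-4],"gripper":0.4},{"twist":[0,0,-7.5],"slide":[0,0,-3],"gripper":0.4},{"twist":[0,0,-7.5],"slide":[0,0,0],"gripper":0.4}]}}

```text
time: 31.0
ee_pos: [0.5227, 0.0258, 0.3452]
tcp_rot: [0.001, 1.0, 0.003, 0.004]
contact_force: [0.4, 0.8, 0.4]
width: 0.052
gripper_force: 0.0
```

```bash
python3 g.py .4855 .2583 .0627 0
```

```text
t 31.0 grasp [0.5241 0.0255 0.1812] yaw 0.32 w 0.052
twist [ 0.09 -0.51  0.32] slide cm [ -3.72 -23.25  11.85] q6 1.4 F [0.4 0.8 0.4]
```

{"name": "drive_tool", "arguments": {"series": [{"twist":[0,0,0],"slide":[-0.6,-3.9,0],"gripper":0.4},{"twist":[0,0,0],"slide":[-0.6,-3.9,0],"gripper":0.4},{"twist":[0,0,0],"slide":[-0.6,-3.9,0],"gripper":0.4},{"twist":[0,0,0],"slide":[-0.6,-3.9,0],"gripper":0.4},{"twist":[0,0,0],"slide":[-0.6,-3.9,0],"gripper":0.4},{"twist":[0,0,0],"slide":[-0.6,-3.8,0],"gripper":0.4},{"twist":[0,0,0],"slide":[0,0,3],"gripper":0.4},{"twist":[0,0,0],"slide":[0,0,3],"gripper":0.4}]}}

```text
time: 31.8
ee_pos: [0.4851, 0.2607, 0.2814]
tcp_rot: [-0.0, 1.0, 0.002, 0.002]
contact_force: [0.2, 0.0, -1.2]
width: 0.0522
gripper_force: 0.0
```

{"name": "drive_tool", "arguments": {"series": [{"twist":[0,0,0],"slide":[0,0,0],"gripper":0.4},{"twist":[0,0,0],"slide":[0,0,0],"gripper":0.4}]}}

```text
time: 32.0
ee_pos: [0.4852, 0.2589, 0.281]
tcp_rot: [0.0, 1.0, -0.0, -0.001]
contact_force: [-0.3, 0.1, 0.2]
width: 0.0524
gripper_force: 0.0
```

```bash
python3 g.py .4855 .2583 .0627 0
```

```text
t 32.0 grasp [0.485  0.2588 0.117 ] yaw -0.0 w 0.0524
twist [ 0.03  0.08 -0.  ] slide cm [0.03 0.06 5.43] q6 1.86 F [-0.3  0.1  0.2]
```

{"name": "drive_tool", "arguments": {"series": [{"twist":[0,0,0],"slide":[0,0,2.5],"gripper":0.4},{"twist":[0,0,0],"slide":[0,0,1.8],"gripper":0.5},{"twist":[0,0,0],"slide":[0,0,1],"gripper":0.6},{"twist":[0,0,0],"slide":[0,0,0],"gripper":0.7},{"twist":[0,0,0],"slide":[0,0,0],"gripper":1},{"twist":[0,0,0],"slide":[0,0,0],"gripper":1},{"twist":[0,0,0],"slide":[0,0,0],"gripper":1},{"twist":[0,0,0],"slide":[0,0,0],"gripper":1}], "force": 20}}

```text
time: 32.8
ee_pos: [0.4856, 0.2591, 0.2293]
tcp_rot: [-0.0, 1.0, 0.0, 0.001]
contact_force: [0.4, -0.7, 5.1]
width: 0.0139
gripper_force: 20.0
```

{"name": "drive_tool", "arguments": {"series": [{"twist":[0,0,0],"slide":[0,0,0],"gripper":1},{"twist":[0,0,0],"slide":[0,0,0],"gripper":1},{"twist":[0,0,0],"slide":[0,0,0],"gripper":1}]}}

```text
time: 33.1
ee_pos: [0.4856, 0.2591, 0.2293]
tcp_rot: [-0.0, 1.0, 0.0, 0.001]
contact_force: [-0.6, -0.8, 5.9]
width: 0.014
gripper_force: 20.0
```

```bash
python3 g.py .5028 -.3059 .22 -18.7
```

```text
t 33.1 grasp [0.486  0.2592 0.0653] yaw 0.02 w 0.014
twist [-0.04 -0.11 18.72] slide cm [ 19.74  52.97 -15.47] q6 1.86 F [-0.6 -0.8  5.9]
```

{"name": "drive_tool", "arguments": {"series": [{"twist":[0,0,0],"slide":[0,0,-1],"gripper":1},{"twist":[0,0,0],"slide":[0,0,-3],"gripper":1},{"twist":[0,0,0],"slide":[0,0,-4],"gripper":1},{"twist":[0,0,0],"slide":[0,0,-4],"gripper":1},{"twist":[0,0,4.7],"slide":[0,0,-3],"gripper":1},{"twist":[0,0,4.7],"slide":[0,0,0],"gripper":1},{"twist":[0,0,4.7],"slide":[0,0,0],"gripper":1},{"twist":[0,0,4.6],"slide":[0,0,0],"gripper":1}]}}

```text
time: 33.9
ee_pos: [0.4846, 0.259, 0.3789]
tcp_rot: [-0.0, 0.986, -0.164, -0.0]
contact_force: [-0.1, -0.0, -1.0]
width: 0.0139
gripper_force: 20.0
```

{"name": "drive_tool", "arguments": {"series": [{"twist":[0,0,0],"slide":[1,2.7,0],"gripper":1},{"twist":[0,0,0],"slide":[1.4,3.8,0],"gripper":1},{"twist":[0,0,0],"slide":[1.4,3.8,0],"gripper":1},{"twist":[0,0,0],"slide":[1.4,3.8,0],"gripper":1},{"twist":[0,0,0],"slide":[1.4,3.8,0],"gripper":1},{"twist":[0,0,0],"slide":[1.4,3.8,0],"gripper":1},{"twist":[0,0,0],"slide":[1.4,3.8,0],"gripper":1},{"twist":[0,0,0],"slide":[1.4,3.8,0],"gripper":1}]}}

```text
time: 34.7
ee_pos: [0.493, -0.0545, 0.3785]
tcp_rot: [-0.0, 0.987, -0.162, -0.0]
contact_force: [0.2, -0.5, -2.0]
width: 0.0137
gripper_force: 20.0
```

{"name": "drive_tool", "arguments": {"series": [{"twist":[0,0,0],"slide":[1.4,3.8,0],"gripper":1},{"twist":[0,0,0],"slide":[1.4,3.8,0],"gripper":1},{"twist":[0,0,0],"slide":[1.4,3.8,0],"gripper":1},{"twist":[0,0,0],"slide":[1.4,3.8,0],"gripper":1},{"twist":[0,0,0],"slide":[1.4,3.8,0],"gripper":1},{"twist":[0,0,0],"slide":[1,2.8,0],"gripper":1},{"twist":[0,0,0],"slide":[0.6,1.8,0],"gripper":1},{"twist":[0,0,0],"slide":[0,0,0],"gripper":1}]}}

```text
time: 35.5
ee_pos: [0.4993, -0.3063, 0.3782]
tcp_rot: [0.0, 0.987, -0.164, 0.0]
contact_force: [0.1, 0.3, -1.5]
width: 0.014
gripper_force: 20.0
```

{"name": "drive_tool", "arguments": {"series": [{"twist":[0,0,0],"slide":[0,0,0],"gripper":1},{"twist":[0,0,0],"slide":[0,0,0],"gripper":1}]}}

```text
time: 35.7
ee_pos: [0.4993, -0.3024, 0.3781]
tcp_rot: [-0.001, 0.987, -0.162, -0.001]
contact_force: [0.1, 0.8, -1.1]
width: 0.0138
gripper_force: 20.0
```

```bash
python3 g.py .5025 -.3060 .0983 -18.7
```

```text
t 35.7 grasp [ 0.4991 -0.3021  0.2141] yaw -18.61 w 0.0138
twist [-0.08  0.1   0.09] slide cm [ 0.42  0.24 11.58] q6 1.16 F [ 0.1  0.8 -1.1]
```

{"name": "drive_tool", "arguments": {"series": [{"twist":[0,0,0],"slide":[0.4,0.2,2],"gripper":1},{"twist":[0,0,0],"slide":[0,0,2.5],"gripper":1},{"twist":[0,0,0],"slide":[0,0,2],"gripper":1},{"twist":[0,0,0],"slide":[0,0,0],"gripper":1},{"twist":[0,0,0],"slide":[0,0,0],"gripper":1},{"twist":[0,0,0],"slide":[0,0,0],"gripper":1}]}}

```text
time: 36.3
ee_pos: [0.5032, -0.3071, 0.3146]
tcp_rot: [0.001, 0.987, -0.162, 0.001]
contact_force: [0.7, 1.2, -0.8]
width: 0.014
gripper_force: 20.0
```

```bash
python3 g.py .5025 -.3060 .0983 -18.7
```

```text
t 36.3 grasp [ 0.5035 -0.3073  0.1506] yaw -18.64 w 0.014
twist [ 0.05 -0.13  0.06] slide cm [-0.1  -0.08  5.23] q6 1.16 F [ 0.7  1.2 -0.8]
```

{"name": "drive_tool", "arguments": {"series": [{"twist":[0,0,0],"slide":[-0.1,-0.1,2],"gripper":1},{"twist":[0,0,0],"slide":[0,0,1.5],"gripper":1},{"twist":[0,0,0],"slide":[0,0,0.8],"gripper":1},{"twist":[0,0,0],"slide":[0,0,0.4],"gripper":1},{"twist":[0,0,0],"slide":[0,0,0.3],"gripper":1},{"twist":[0,0,0],"slide":[0,0,0],"gripper":1},{"twist":[0,0,0],"slide":[0,0,0],"gripper":1}]}}

```text
time: 37.0
ee_pos: [0.5022, -0.3063, 0.2638]
tcp_rot: [0.0, 0.987, -0.162, 0.001]
contact_force: [1.1, -0.0, -0.7]
width: 0.0139
gripper_force: 20.0
```

```bash
python3 g.py .5025 -.3060 .0983 -18.7
```

```text
t 37.0 grasp [ 0.5024 -0.3064  0.0998] yaw -18.69 w 0.0139
twist [ 0.03 -0.06  0.01] slide cm [ 0.02 -0.04  0.15] q6 1.16 F [ 1.1 -0.  -0.7]
```

{"name": "drive_tool", "arguments": {"series": [{"twist":[0,0,0],"slide":[0,0,0.1],"gripper":1},{"twist":[0,0,0],"slide":[0,0,0.1],"gripper":1},{"twist":[0,0,0],"slide":[0,0,0],"gripper":1},{"twist":[0,0,0],"slide":[0,0,0],"gripper":1}]}}

```text
time: 37.4
ee_pos: [0.5021, -0.3063, 0.2623]
tcp_rot: [0.0, 0.987, -0.162, 0.001]
contact_force: [-1.1, 1.7, 5.6]
width: 0.014
gripper_force: 20.0
```

```bash
python3 g.py .5025 -.3060 .0983 -18.7
```

```text
t 37.4 grasp [ 0.5023 -0.3064  0.0983] yaw -18.69 w 0.014
twist [ 0.03 -0.07  0.01] slide cm [ 0.03 -0.04 -0.  ] q6 1.16 F [-1.1  1.7  5.6]
```

Seated at the expected height. Release, rise and move aside (over the mat) for a check.

{"name": "drive_tool", "arguments": {"series": [{"twist":[0,0,0],"slide":[0,0,0],"gripper":0.5},{"twist":[0,0,0],"slide":[0,0,0],"gripper":0.4},{"twist":[0,0,0],"slide":[0,0,0],"gripper":0.4},{"twist":[0,0,0],"slide":[0,0,0],"gripper":0.4},{"twist":[0,0,0],"slide":[0,0,-2],"gripper":0.4},{"twist":[0,0,0],"slide":[0,0,-4],"gripper":0.4},{"twist":[0,0,0],"slide":[0,0,-4],"gripper":0.4},{"twist":[0,0,0],"slide":[0,0,-2],"gripper":0.4}]}}

```text
time: 38.2
ee_pos: [0.5026, -0.3066, 0.3846]
tcp_rot: [0.001, 0.987, -0.162, 0.002]
contact_force: [0.4, -0.1, 0.0]
width: 0.0521
gripper_force: 0.0
```

{"name": "drive_tool", "arguments": {"series": [{"twist":[0,0,0],"slide":[-2.5,-4,0],"gripper":0.4},{"twist":[0,0,0],"slide":[-1.5,-4,0],"gripper":0.4},{"twist":[0,0,0],"slide":[-1.5,-4,0],"gripper":0.4},{"twist":[0,0,0],"slide":[-1.5,-4,0],"gripper":0.4},{"twist":[0,0,0],"slide":[-1.5,-4,0],"gripper":0.4},{"twist":[0,0,0],"slide":[-1.5,-4,0],"gripper":0.4},{"twist":[0,0,0],"slide":[-1.5,-4,0],"gripper":0.4},{"twist":[0,0,0],"slide":[-1.5,-4,0],"gripper":0.4}]}}

```text
time: 39.0
ee_pos: [0.4811, 0.0403, 0.3813]
tcp_rot: [-0.0, 0.987, -0.163, 0.0]
contact_force: [0.1, -0.4, -0.2]
width: 0.0522
gripper_force: 0.0
```

{"name": "drive_tool", "arguments": {"series": [{"twist":[0,0,0],"slide":[-1.5,-4,0],"gripper":0.4},{"twist":[0,0,0],"slide":[-1.5,-4,0],"gripper":0.4},{"twist":[0,0,0],"slide":[-1.5,-4,0],"gripper":0.4},{"twist":[0,0,0],"slide":[-1.5,-4,0],"gripper":0.4},{"twist":[0,0,0],"slide":[-1.5,-4,0],"gripper":0.4},{"twist":[0,0,0],"slide":[-1.5,-4,0],"gripper":0.4},{"twist":[0,0,0],"slide":[0,0,0],"gripper":0.4},{"twist":[0,0,0],"slide":[0,0,0],"gripper":0.4}]}}

```text
time: 39.8
ee_pos: [0.4726, 0.2955, 0.3809]
tcp_rot: [0.0, 0.987, -0.161, -0.0]
contact_force: [-0.4, -0.6, -0.3]
width: 0.0525
gripper_force: 0.0
```

Run:
```python
from m import *
im,d=shot("top"); np.savez("top5",im=im,d=d)
im,d,Z,H,S,V=load("top5.npz"); I=im.astype(int)
a=cv2.resize(im[175:285,250:330],(400,550),interpolation=cv2.INTER_CUBIC); b=cv2.resize(im[190:300,365:445],(400,550),interpolation=cv2.INTER_CUBIC)
cv2.imwrite("pics/crop5.png",np.hstack([a,b])[:,:,::-1])
rect(win(380,435,210,265)&(Z>.088),"hoodhandle",.100)
rect(win(370,440,200,275)&(S>140)&(H<25)&(Z>.06),"hoodtop",.072)
rect(win(265,315,190,265)&(Z>.081),"lidhandle",.092)
o=robot.get_obs(); print(o["time"],o["contact_force"],o["ee_pos"])
```

```text
hoodhandle [ 0.5017 -0.3083] rect [ 0.5021 -0.3076] [0.0159 0.0594] 70.9 pca -18.8 122
hoodtop [ 0.5014 -0.3086] rect [ 0.5017 -0.3082] [0.1013 0.1154] 71.5 pca -18.7 1352
lidhandle [0.5217 0.0235] rect [0.522  0.0234] [0.016  0.0895] 75.1 pca -15.0 194
39.85 [ 0.20004371 -0.65459353  0.86776666] [0.47273943 0.29459561 0.38088707]
```

View pics/crop5.png

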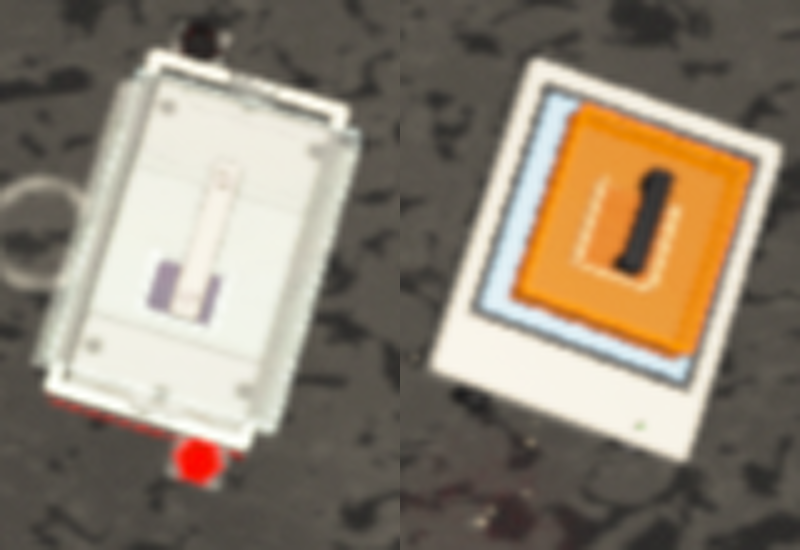

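The lid is seated at its original position and angle, with the short gel under it. The hood is over the tray inside the rim. Handing in.

```bash
python3 -c "
from plant import robot
print(robot.job_done())"
```

```text
the job is handed in; nothing more can be done
None
```

I handed the job in at about 40 s of the 144 s allowed; the hand-in gave no verdict. In the last camera check, the long gel was about 4 mm from the middle of the viewer's glass with the hood over it, the lid was back on the tank within about 2 mm of its start position, the short gel was still in the tank, and I did not re-measure the bottle and tube rack.

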